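Switch on the bead counter, open the bead tub by its lever and ease the lid shut

TASK

Switch on the bead counter by pressing the dotted half of its orange rocker right down, then press the bead tub's blue lever right down so the yellow lid stands fully open, and keep it there for two seconds while the counter listens. Then ease the lever back up slowly so that the lid closes without slamming, and come away. Only press with the fingertips: do not grip or lift anything, do not shift the counter, do not touch the lid itself, and leave the blocks, ball and pot where they are.

Things in the scene. Friction and masses are not known exactly. Their poses are not given: they have to be found in the camera images.
- tub: Frosted plastic bead tub, 150 x 150 mm, 125 mm high, screwed to the cart through a grey 180 x 180 x 8 mm base; cannot move. Origin at the centre of the underside, z up, -x the side from which the lever sticks out (roughly towards the robot). A yellow lid lies on top (top at 132 mm); a grey link cover runs along its +y side, to 86 mm from the centre.
- lever (a joint): Angle of the blue press lever on the tub's -x side, rad: 0 at rest (arm sloping 0.16 rad upward away from the tub), growing as its outer end is pressed down, 0.32 at its lower stop. Pivot 92 mm from the tub's centre towards -x, 88 mm above the cart, axis along the tub's y. A spring and the lid's weight push it back up: about 7 to 9 N straight down on the press point opens it and holds it down. It returns quickly to 0 whenever it is let go.
- lever_press (a point): Centre of the top face of the lever's ribbed blue paddle, where to press; the paddle is 52 mm (along the lever) x 60 mm wide x 10 mm thick. 94 mm from the pivot, about 108 mm above the cart at rest and 78 mm at the lower stop, moving down about 30 mm almost straight. Axes turn with the lever; its y stays level, along the paddle's width. Nothing stands under the paddle.
- lid (a joint): Angle of the tub's lid, rad: 0 closed, growing as it opens, always 4 times the lever's angle through the hidden link; 1.28 fully open. Hinged on the tub's +x (far) rim. Let go, the lid snaps shut at 5 rad/s or more, a slam; raising the paddle at 10 to 20 mm/s (lid about 0.4 to 0.9 rad/s) closes it gently, anything over 2.5 rad/s near closing is a slam.
- lid_panel: The yellow lid plate with a white middle, 156 x 156 x 8 mm, origin on the hinge at the middle of its far edge, 128 mm above the cart; the plate reaches from there towards its -x, z is its upper face's normal. It swings with the lid joint; open, its front edge reaches about 280 mm above the cart, over the tub's far side.
- counter: Talking bead counter, a white box 150 (x) x 115 (y) x 48 mm high on a rubber foot, standing loose, 0.9 kg. Origin at the centre of the underside, z up; the orange rocker lies on its top 20 mm towards -x of the centre, and a blue speaker bar rises to 59 mm at its +x end (x 37 to 67 mm).
- rocker (a joint): Angle of the counter's orange rocker switch, rad: 0 off (half with the white dot up), 0.40 on (that half right down); it counts as on above 0.32. It stays where it is left; about 3 to 4 N straight down on the dotted half moves it. It pivots about the counter's y axis, 56 mm above the cart; the rocker is 76 mm long (x) x 46 mm wide x 20 mm thick.
- rocker_press (a point): The white dot, on the top face of the rocker's half nearer the speaker bar (+x), 26 mm from its pivot: where to press. About 71 mm above the cart when off, 61 mm when on. Axes turn with the rocker; y is along the rocker's width.
- hex_a: Pale wooden hexagon block, 50 mm over its corners, 28 mm high, loose, near the middle in front; origin at the centre of the underside. Leave alone.
- hex_b: Darker wooden hexagon block, same size, loose, to the left; origin at the centre of the underside. Leave alone.
- ball_center (a point): Centre of the black rubber bouncy ball, 50 mm across, sitting loose in a small dark wooden ring to the right. Leave alone.
- pot: Blue-striped white ceramic pot, 96 mm across, 90 mm high, loose, between tub and counter; origin at the centre of the underside. Leave alone.

How it is judged:
By the outcome, as a careful person would: the job done as asked, in the order asked, and still so for the second after the job is handed in, with the robot touching nothing.
It also fails if it takes over 58 s, if anything falls off the work surface, if the arm or the gripper's body presses on something with over 40 N, if the wrist force passes 120 N, or if a joint passes its speed limit or range.

ROBOT

A 7-joint arm with a two-finger parallel gripper is mounted at the origin on the work surface. World frame = base frame: x ahead of the robot, y to its left, z up, the work surface at z = 0. Lengths are in m, angles in degrees, forces in N, time in s.
With the tool pointing down it reaches from about 0.425 to 0.875 m from the base axis. Payload 4.7 kg.
Tool frame: the origin (TCP) lies at the centre of the arm's flange, where the gripper is bolted on; the fingertips stand 182 mm ahead of it and the grasp point (between the pads) lies 164 mm ahead of it; z points along the fingers, y is the line along which they close (so a half turn about z gives the same grasp; the last joint's range is limited). The gripper opens to 87 mm and grips with 3 to 60 N. Pads are 19 mm wide; open, the fingers measure 117 mm over their backs; the gripper's body (75 mm by 190 mm) begins 51 mm behind the grasp point.
Start: joints at [75.407, 18.392, -4.016, 83.108, 1.295, 78.541, -3.26], TCP at [0.173, -0.627, 0.405] pointing down, gripper open.
Joint ranges: [-163.93, 163.93], [-17.29, 119.83], [-79.2, 71.16], [3.27, 140.29], [-89.18, 269.18], [5.43, 117.66], [-154.24, 154.24]. Speed limits (degrees/s): [147.25, 147.25, 180, 180, 180, 180, 180].

INTERFACE

Orientations are given as [roll, pitch, yaw] about the fixed x, y, z axes, in that order (R = Rz(yaw) Ry(pitch) Rx(roll)).
In Python, from cell import env gives the robot as it stands. The module is installed in compiled form; this text tells all that it offers.
- The arm moves only by the tool step_arm, never from a script. Its argument "steps" is one flat list of numbers, 5 for each row, row after row: the opening, from 0 (shut) to 1 (fully open), then the shift along the tool's x, y, z in mm, then the turn about the tool's z in degrees. In form: [grip, dx, dy, dz, roll, grip, dx, dy, dz, roll, ...]. A call has 1 to 12 rows; each row shifts and turns the commanded pose from where the row before left it, along the tool's axes as they then stand; what a row does not reach is not made up. A row lasts 1/8 s, in which the tool goes at most 62.5 mm and 10.7 degrees, less where a joint would pass 70% of its speed; a pose out of reach is approached as far as the arm can. A call with a gripper value outside its range is refused whole. The fingers move at their own pace and stop on an object; "grip_force" is the grip in N (left out, the last holds). Time passes only in rows, so rows that do not move let the fingers close. It gives the time, the measured TCP pose, the force, the opening and the grip force at its end, in the units of the state.
- env.get_obs(): the state, without advancing time (a new reading comes with each control period).
- env.read_camera(name): name is "scene" or "top" or "wrist"; returns a dict with "image" (400x640x3 uint8, red, green, blue), "camera_matrix" (3x3 intrinsics, pixels), "R" (3x3) and "t" (3): a world point X has camera coordinates R X + t. Camera axes: x right, y down, z forward; pixel columns grow to the right and rows downward; lengths in m; the calibration is good to about 2 mm. A picture is of the moment at which its call begins. There is no depth.
- env.sign_off(): hands the job in; it is judged then, once.
The state is a dict: "time_s": time; "qpos": joint angles; "joint_velocities": joint speeds; "effort": joint torques, N m; "tool_pos": TCP position; "tool_rot": TCP orientation; "force": force on the tool from outside, world axes, zero at the start; "wrist_torque": the same for the moment, N m; "grip_width": finger opening in m; "grasp_force": force on a finger pad.
Only numpy, scipy, OpenCV 4.12 (cv2) and the standard library are available. Lean on these libraries where they do the work, as an engineer would, in place of code of your own. Each camera call takes 0.05 s, during which the arm holds its last target. There are 200 camera calls.

## Working session

There is one attempt and no reset: what is moved stays moved. The work goes in short steps, Python scripts to look and compute and a tool call to move; the robot and the scene stay as the last step left them, time stands still between calls to the robot, and variables do not carry over. Pictures are saved under pics/ and viewed, at most 10 in all, crops included, and the job is handed in when it is done.

Besides the shell and the picture viewer there is one more tool, called as a command line: name --argument value ..., lists and objects as JSON in quotes. step_arm: Moves the arm, as the interface text tells. Its arguments: {"type":"object","properties":{"steps":{"type":"array","items":{"type":"number"}},"grip_force":{"type":"number"}},"required":["steps"]}

```bash
mkdir -p pics
python3 - <<'E'
from cell import env
import cv2
o=env.get_obs()
print({k:o[k] for k in("time_s","tool_pos","tool_rot","grip_width","force")})
for n in("scene","top"):
    c=env.read_camera(n);cv2.imwrite(f"pics/{n}0.png",c["image"][:,:,::-1]);print(n,c["camera_matrix"],c["R"],c["t"])
E
```

```text
{'time_s': 0.0, 'tool_pos': array([ 0.17251904, -0.62646032,  0.40364488]), 'tool_rot': array([-1.79887891e+02,  3.89391729e-03,  1.54006706e+01]), 'grip_width': 0.08706533721673161, 'force': array([ 0.06856508, -0.64533566, -0.72683619])}
scene [[420.90174873   0.         318.75458139]
 [  0.         420.90174873 203.66023519]
 [  0.           0.           1.        ]] [[ 0.75941283  0.65058785 -0.00525425]
 [ 0.45305567 -0.53460065 -0.7134022 ]
 [-0.46693973  0.53938632 -0.70073511]] [-0.45496837 -0.19085497  1.58147928]
top [[384.0458041    0.         319.67265176]
 [  0.         384.0458041  203.31953387]
 [  0.           0.           1.        ]] [[-0.00185584 -0.99999021  0.00401729]
 [-0.99867938  0.00164712 -0.05134959]
 [ 0.05134247 -0.00410729 -0.99867266]] [-0.01885538  0.56133587  1.061129  ]
```

View pics/scene0.png

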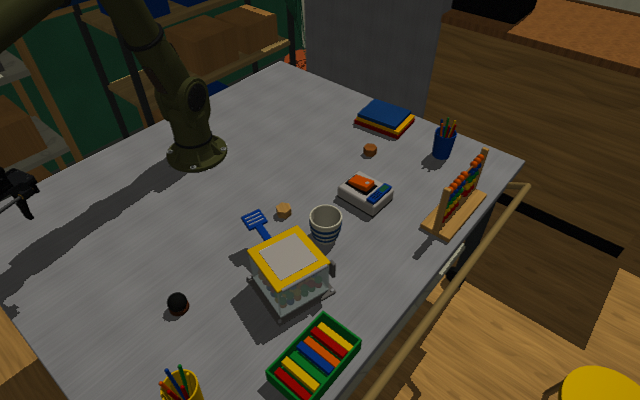

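View pics/top0.png

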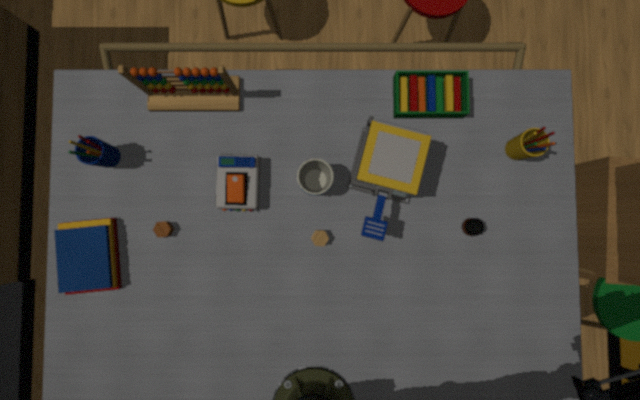

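The scene picture shows the layout. In the top view the counter's rocker is at about (236,188) with its speaker bar at (238,161), the lever paddle is at (374,230), and the tub is at (393,158). Next I measure them with masks.

```bash
cat > h.py <<'E'
import numpy as np, cv2
from cell import env
def cast(c,uv,z):
    K,R,t=c["camera_matrix"],np.array(c["R"]),np.array(c["t"])
    d=R.T@np.linalg.inv(K)@np.array([uv[0],uv[1],1.]);o=-R.T@t
    return o+d*(z-o[2])/d[2]
def tri(cs,uvs):
    A=[];b=[]
    for c,uv in zip(cs,uvs):
        P=c["camera_matrix"]@np.c_[c["R"],c["t"]]
        for r,v in((0,uv[0]),(1,uv[1])):
            q=v*P[2]-P[r];A.append(q[:3]);b.append(-q[3])
    return np.linalg.lstsq(np.array(A),np.array(b),rcond=None)[0]
def blobs(c,lo,hi,roi,amin=15):
    hsv=cv2.cvtColor(c["image"],cv2.COLOR_RGB2HSV);m=cv2.inRange(hsv,lo,hi)
    k=np.zeros_like(m);x0,y0,x1,y1=roi;k[y0:y1,x0:x1]=m[y0:y1,x0:x1]
    cs,_=cv2.findContours(k,cv2.RETR_EXTERNAL,cv2.CHAIN_APPROX_NONE)
    return sorted([x for x in cs if cv2.contourArea(x)>amin],key=cv2.contourArea,reverse=True)
E
python3 - <<'E'
from h import *
T=env.read_camera("top");S=env.read_camera("scene")
B=((100,100,40),(125,255,255));O=((3,150,80),(18,255,255));Y=((20,120,60),(35,255,255))
for n,c,col,roi,z in(("paddle",T,B,(355,190,400,250),.1),("spk",T,B,(210,145,265,172),.059),("rock",T,O,(215,165,260,215),.068),("lid",T,Y,(340,110,440,205),.132),
  ("paddleS",S,B,(235,200,275,243),.1),("spkS",S,B,(360,175,400,210),.059),("rockS",S,O,(335,170,385,200),.068),("lidS",S,Y,(240,220,335,295),.132)):
    for b in blobs(c,*col,roi)[:2]:
        r=cv2.minAreaRect(b);P=np.array([cast(c,p,z)[:2] for p in cv2.boxPoints(r)])
        print(n,cv2.contourArea(b),np.round(r[0],1),"ctr",cast(c,r[0],z).round(4),"corners",P.round(3).tolist())
v=[cv2.resize(T["image"][y-40:y+40,x-40:x+40],(395,395),interpolation=cv2.INTER_CUBIC) for x,y in((238,185),(380,215))]
cv2.imwrite("pics/crop1.png",np.clip(np.hstack(v)[:,:,::-1]*1.5,0,255).astype(np.uint8))
E
```

```text
paddle 567.0 [377.4 216.6] ctr [ 0.5223 -0.1681  0.1   ] corners [[0.477, -0.124], [0.584, -0.155], [0.568, -0.212], [0.461, -0.181]]
spk 314.0 [236.5 161.5] ctr [0.6723 0.2045 0.059 ] corners [[0.685, 0.252], [0.685, 0.157], [0.66, 0.157], [0.66, 0.251]]
rock 438.5 [235. 188.] ctr [0.5998 0.2059 0.068 ] corners [[0.637, 0.228], [0.637, 0.185], [0.562, 0.184], [0.562, 0.227]]
lid 3681.0 [393.7 157.4] ctr [ 0.6703 -0.2056  0.132 ] corners [[0.616, -0.109], [0.766, -0.149], [0.725, -0.303], [0.576, -0.262]]
paddleS 414.0 [258.2 225.2] ctr [ 0.5174 -0.1651  0.1   ] corners [[0.456, -0.176], [0.459, -0.113], [0.577, -0.155], [0.571, -0.213]]
spkS 198.0 [378.9 192.8] ctr [0.677  0.2023 0.059 ] corners [[0.661, 0.154], [0.661, 0.266], [0.693, 0.252], [0.692, 0.142]]
rockS 189.0 [361.1 180.8] ctr [0.6054 0.2036 0.068 ] corners [[0.572, 0.175], [0.553, 0.23], [0.639, 0.232], [0.655, 0.179]]
lidS 2888.0 [288.  256.2] ctr [ 0.6762 -0.2079  0.132 ] corners [[0.579, -0.263], [0.616, -0.078], [0.77, -0.155], [0.727, -0.317]]
```

View pics/crop1.png

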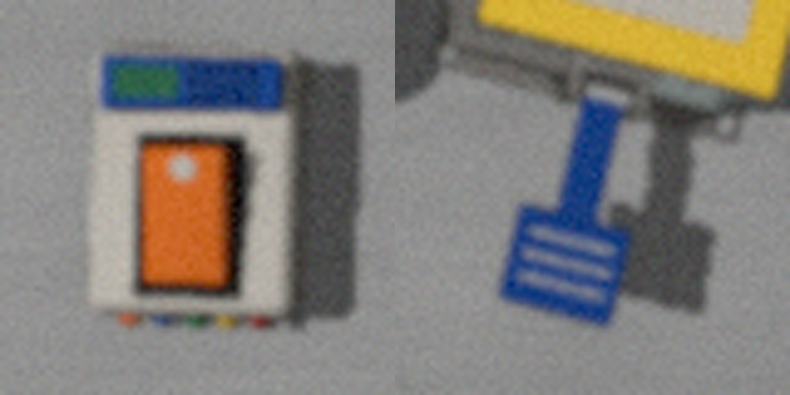

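The left crop shows the white dot at full-image pixel (234.7,178.8), on the half nearer the speaker bar. The right crop shows the paddle centre at (374.6,228.7). I turn both into positions and check them against the given geometry.

Run:
```python
from h import *
T=env.read_camera("top");S=env.read_camera("scene")
print("dot",cast(T,(234.7,178.8),.071).round(4),"paddle",cast(T,(374.6,228.7),.108).round(4))
B=((100,100,40),(125,255,255))
for c,roi in((T,(355,214,400,250)),(S,(235,200,267,226))):
    b=blobs(c,*B,roi)[0];r=cv2.minAreaRect(b);print(r,cast(c,r[0],.106).round(4))
for n,c,roi,z in(("T",T,(340,110,440,205),.132),("S",S,(240,220,335,295),.132)):
    b=blobs(c,(20,120,60),(35,255,255),roi)[0]
    a=cv2.approxPolyDP(cv2.convexHull(b),6,True)[:,0]
    P=np.array([cast(c,p,z)[:2] for p in a]);print(n,P.round(3).tolist(),P.mean(0).round(4))
g=np.zeros(1)
m=cv2.inRange(cv2.cvtColor(T["image"],cv2.COLOR_RGB2HSV),(0,0,100),(180,80,255))[174:184,228:242]
ys,xs=np.nonzero(m);print("dotmask",len(xs),xs.mean()+228 if len(xs) else 0,ys.mean()+174 if len(ys) else 0)
```

```text
dot [0.6241 0.2063 0.071 ] paddle [ 0.4915 -0.1594  0.108 ]
((375.02947998046875, 225.3823699951172), (23.040882110595703, 24.98116683959961), 14.03624439239502) [ 0.4999 -0.1608  0.106 ]
((253.98291015625, 219.54632568359375), (16.622642517089844, 22.27992820739746), 65.224853515625) [ 0.4971 -0.1611  0.106 ]
T [[0.763, -0.152], [0.725, -0.298], [0.578, -0.26], [0.616, -0.113]] [ 0.6705 -0.2056]
S [[0.621, -0.115], [0.768, -0.154], [0.728, -0.303], [0.58, -0.259]] [ 0.6743 -0.2076]
dotmask 15 234.6 178.4
```

step_arm --steps '[0, 0, 0, 0, 7.7, 0, 0, 0, 0, 7.7, 0, 10, -20, 0, 0, 0, 20, -35, 0, 0]'

```text
time_s: 0.8
tool_pos: [0.2016, -0.5719, 0.4043]
tool_rot: [180.0, 0.0, -0.2]
force: [0.6, -0.2, -0.0]
grip_width: 0.0546
grasp_force: 0.0
```

step_arm --steps '[0, 22, -40, 0, 0, 0, 22, -40, 0, 0, 0, 22, -40, 0, 0, 0, 22, -40, 0, 0, 0, 22, -40, 0, 0, 0, 22, -40, 0, 0, 0, 22, -40, 0, 0, 0, 22, -40, 0, 0, 0, 22, -40, 0, 0, 0, 22, -40, 0, 0, 0, 22, -40, 0, 0, 0, 22, -40, 0, 0]'

```text
time_s: 2.3
tool_pos: [0.467, -0.0902, 0.405]
tool_rot: [180.0, -0.0, -0.0]
force: [-0.1, -0.2, -0.1]
grip_width: 0.0005
grasp_force: 0.0
```

step_arm --steps '[0, 22, -40, 0, 0, 0, 22, -40, 0, 0, 0, 22, -40, 0, 0, 0, 22, -40, 0, 0, 0, 22, -40, 0, 0, 0, 22, -40, 0, 0, 0, 15, -30, 0, 0, 0, 10, -15, 0, 0, 0, 0, 0, 0, 0, 0, 0, 0, 0, 0]'

```text
time_s: 3.55
tool_pos: [0.6236, 0.1919, 0.4047]
tool_rot: [179.9, 0.0, -0.1]
force: [-0.6, -0.4, 0.3]
grip_width: 0.0003
grasp_force: 0.0
```

step_arm --steps '[0, 5, -14, 30, 0, 0, 0, 0, 40, 0, 0, 0, 0, 40, 0, 0, 0, 0, 22, 0, 0, 0, 0, 0, 0, 0, 0, 0, 0, 0]'

```text
time_s: 4.3
tool_pos: [0.6292, 0.2074, 0.2746]
tool_rot: [-180.0, -0.2, -0.0]
force: [0.6, 0.1, 0.2]
grip_width: 0.0004
grasp_force: 0.0
```

Run:
```python
from h import *
S=env.read_camera("scene");T=env.read_camera("top");W=env.read_camera("wrist")
f=lambda c,x,y,w,h,W_,H_:cv2.resize(c["image"][y:y+h,x:x+w],(W_,H_),interpolation=cv2.INTER_CUBIC)
v=np.hstack([f(S,325,140,80,80,300,300),cv2.resize(W["image"],(480,300))])
cv2.imwrite("pics/a.png",np.clip(v[:,:,::-1]*1.4,0,255).astype(np.uint8))
p=np.r_[env.get_obs()["tool_pos"]]-[0,0,.182]
print(p)
```

```text
[0.62908484 0.20767007 0.09257079]
```

View pics/a.png

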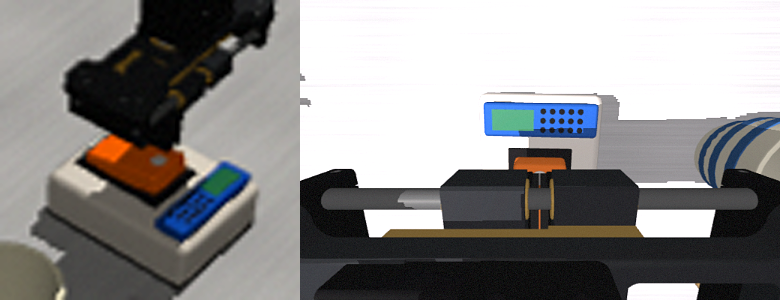

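The scene crop shows the closed fingertips just above the dotted half, with the dot still visible at crop (157,160). The wrist view shows the rocker centred under the fingers, between them and the speaker bar. I press straight down.

step_arm --steps '[0, 0, 0, 8, 0, 0, 0, 0, 8, 0, 0, 0, 0, 4, 0, 0, 0, 0, 3, 0, 0, 0, 0, 2, 0, 0, 0, 0, 2, 0, 0, 0, 0, 2, 0, 0, 0, 0, 0, 0]'

```text
time_s: 5.45
tool_pos: [0.6301, 0.2072, 0.2452]
tool_rot: [-180.0, -0.3, -0.0]
force: [4.1, 0.2, 4.2]
grip_width: 0.0004
grasp_force: 2.8
```

step_arm --steps '[0, 0, 0, 1, 0, 0, 0, 0, 1, 0, 0, 0, 0, 1, 0, 0, 0, 0, 0, 0]'

```text
time_s: 5.95
tool_pos: [0.6302, 0.2074, 0.2446]
tool_rot: [180.0, -0.3, -0.0]
force: [0.8, -2.3, 16.7]
grip_width: 0.0003
grasp_force: 8.0
```

The force rose to 16.7 N with no further motion, so the rocker is at its stop. I lift away and check it.

step_arm --steps '[0, 0, 0, -5, 0, 0, 0, 0, -15, 0, 0, 0, 0, -40, 0, 0, 0, 0, -40, 0, 0, 0, 0, -40, 0, 0, -20, 50, -10, 5, 0, -20, 50, 0, 5, 0, -20, 50, 0, 5, 0, 0, 0, 0, 0]'

```text
time_s: 7.08
tool_pos: [0.5544, 0.0592, 0.3903]
tool_rot: [179.8, 0.1, -15.4]
force: [0.4, 0.5, 0.2]
grip_width: 0.0005
grasp_force: 0.0
```

Run:
```python
from h import *
S=env.read_camera("scene");T=env.read_camera("top")
f=lambda c,x,y,w,h,W_,H_:cv2.resize(c["image"][y:y+h,x:x+w],(W_,H_),interpolation=cv2.INTER_CUBIC)
v=np.hstack([f(S,325,150,80,80,390,390),f(T,198,145,80,80,390,390)])
cv2.imwrite("pics/b.png",np.clip(v[:,:,::-1]*1.4,0,255).astype(np.uint8))
b=blobs(T,(100,100,40),(125,255,255),(210,145,265,172))
if b: print(cv2.minAreaRect(b[0]))
```

```text
((236.0, 161.0), (8.0, 34.0), 90.0)
```

View pics/b.png

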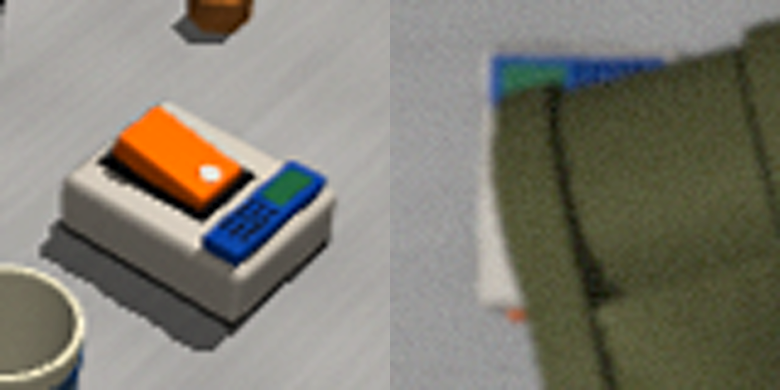

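The scene crop shows the rocker tilted down towards the speaker bar, dot at crop (208,175), and the counter where it was (its bar centre moved by half a pixel). Now I go over to the lever paddle.

step_arm --steps '[0, 0, 40, 0, 0, 0, 0, 45, 0, 0, 0, 0, 45, 0, 0, 0, 0, 45, 0, 0, 0, -1, 35, 0, 0, 0, -2, 16, 20, 0, 0, 0, 0, 40, 0, 0, 0, 0, 20, 0, 0, 0, 0, 0, 0, 0, 0, 0, 0, 0]'

```text
time_s: 8.43
tool_pos: [0.4956, -0.153, 0.3117]
tool_rot: [-180.0, -0.1, -14.9]
force: [1.0, 0.3, 0.4]
grip_width: 0.0002
grasp_force: 0.0
```

Run:
```python
from h import *
S=env.read_camera("scene");W=env.read_camera("wrist")
f=lambda c,x,y,w,h,W_,H_:cv2.resize(c["image"][y:y+h,x:x+w],(W_,H_),interpolation=cv2.INTER_CUBIC)
v=np.hstack([f(S,215,160,120,120,300,300),cv2.resize(W["image"],(480,300))])
cv2.imwrite("pics/c.png",np.clip(v[:,:,::-1]*1.4,0,255).astype(np.uint8))
print(env.get_obs()["tool_pos"])
```

```text
[ 0.49542508 -0.15352342  0.3119966 ]
```

View pics/c.png

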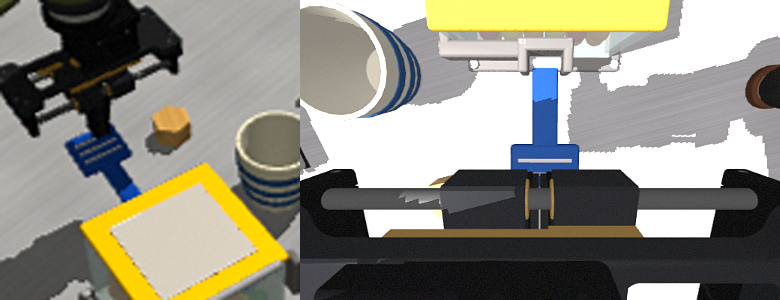

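The scene crop shows the fingertips just above the paddle, and the wrist view shows the paddle centred at x≈545 against the fingers at 540. I shift 5 mm sideways, then press.

step_arm --steps '[0, -3, 5, 6, 0, 0, 0, 0, 8, 0, 0, 0, 0, 4, 0, 0, 0, 0, 3, 0, 0, 0, 0, 3, 0, 0, 0, 0, 3, 0, 0, 0, 0, 3, 0, 0, 0, 0, 3, 0, 0, 0, 0, 3, 0, 0, 0, 0, 3, 0, 0, 0, 0, 3, 0, 0, 0, 0, 3, 0]'

```text
time_s: 10.02
tool_pos: [0.4893, -0.1579, 0.2658]
tool_rot: [179.9, 0.2, -15.0]
force: [-6.1, 1.5, 8.0]
grip_width: 0.0005
grasp_force: 4.3
```

step_arm --steps '[0, 0, 0, 2, 0, 0, 0, 0, 2, 0, 0, 0, 0, 1, 0, 0, 0, 0, 1, 0, 0, 0, 0, 0, 0]'

```text
time_s: 10.65
tool_pos: [0.4896, -0.158, 0.2606]
tool_rot: [179.9, 0.2, -15.0]
force: [-7.2, 1.8, 11.8]
grip_width: 0.0004
grasp_force: 6.6
```

step_arm --steps '[0, 0, 0, 1, 0, 0, 0, 0, 1, 0, 0, 0, 0, 0, 0]'

```text
time_s: 11.02
tool_pos: [0.4897, -0.1579, 0.2601]
tool_rot: [179.9, 0.2, -15.0]
force: [-11.3, 2.4, 22.7]
grip_width: 0.0003
grasp_force: 11.9
```

The force rose to 22.7 N with almost no motion, so the lever is at its stop. I hold it and check the lid.

step_arm --steps '[0, 0, 0, 0, 0, 0, 0, 0, 0, 0, 0, 0, 0, 0, 0, 0, 0, 0, 0, 0, 0, 0, 0, 0, 0, 0, 0, 0, 0, 0, 0, 0, 0, 0, 0, 0, 0, 0, 0, 0, 0, 0, 0, 0, 0, 0, 0, 0, 0, 0, 0, 0, 0, 0, 0, 0, 0, 0, 0, 0]'

```text
time_s: 12.52
tool_pos: [0.4897, -0.1578, 0.26]
tool_rot: [179.9, 0.2, -15.0]
force: [-11.6, 1.9, 22.1]
grip_width: 0.0005
grasp_force: 11.9
```

Run:
```python
from h import *
S=env.read_camera("scene");W=env.read_camera("wrist")
f=lambda c,x,y,w,h,W_,H_:cv2.resize(c["image"][y:y+h,x:x+w],(W_,H_),interpolation=cv2.INTER_CUBIC)
v=np.hstack([f(S,215,160,140,140,300,300),cv2.resize(W["image"],(480,300))])
cv2.imwrite("pics/d.png",np.clip(v[:,:,::-1]*1.4,0,255).astype(np.uint8))
```

```text
(no output)
```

View pics/d.png

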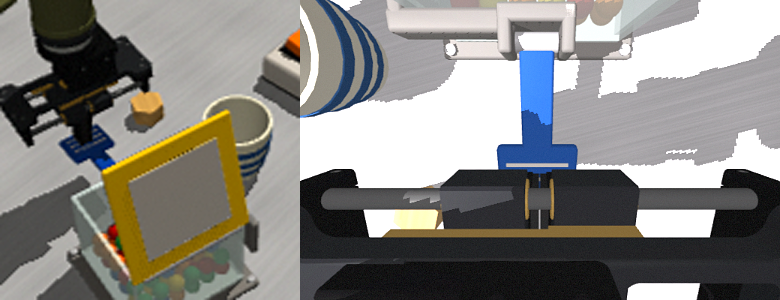

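step_arm --steps '[0, 0, 0, 0, 0, 0, 0, 0, 0, 0, 0, 0, 0, 0, 0, 0, 0, 0, 0, 0, 0, 0, 0, 0, 0, 0, 0, 0, 0, 0, 0, 0, 0, 0, 0, 0, 0, 0, 0, 0, 0, 0, 0, 0, 0, 0, 0, 0, 0, 0, 0, 0, 0, 0, 0, 0, 0, 0, 0, 0]'

```text
time_s: 14.12
tool_pos: [0.4897, -0.1579, 0.2601]
tool_rot: [179.9, 0.2, -15.0]
force: [-10.8, 2.9, 22.3]
grip_width: 0.0004
grasp_force: 11.9
```

The lid stands open, nearly upright in the scene crop, with the paddle down. It has been held for over 3 s. Now I ease the lever up at about 12 mm/s.

step_arm --steps '[0, 0, 0, -1, 0, 0, 0, 0, -1, 0, 0, 0, 0, -1.5, 0, 0, 0, 0, -1.5, 0, 0, 0, 0, -1.5, 0, 0, 0, 0, -1.5, 0, 0, 0, 0, -1.5, 0, 0, 0, 0, -1.5, 0, 0, 0, 0, -1.5, 0, 0, 0, 0, -1.5, 0, 0, 0, 0, -1.5, 0, 0, 0, 0, -1.5, 0]'

```text
time_s: 15.62
tool_pos: [0.4892, -0.158, 0.2748]
tool_rot: [179.9, 0.3, -15.0]
force: [-5.8, 0.4, 7.6]
grip_width: 0.0005
grasp_force: 3.7
```

step_arm --steps '[0, 0, 0, -1.5, 0, 0, 0, 0, -1.5, 0, 0, 0, 0, -1.5, 0, 0, 0, 0, -1.5, 0, 0, 0, 0, -1.5, 0, 0, 0, 0, -1.5, 0, 0, 0, 0, -1.5, 0, 0, 0, 0, -1.5, 0, 0, 0, 0, -1.5, 0, 0, 0, 0, -1.5, 0, 0, 0, 0, -1.5, 0, 0, 0, 0, -1.5, 0]'

```text
time_s: 17.12
tool_pos: [0.4905, -0.1582, 0.2931]
tool_rot: [180.0, -0.0, -15.0]
force: [-0.5, -0.5, -0.2]
grip_width: 0.0002
grasp_force: 0.0
```

step_arm --steps '[0, 0, 0, -1.5, 0, 0, 0, 0, -1.5, 0, 0, 0, 0, -1.5, 0, 0, 0, 0, -1.5, 0]'

```text
time_s: 17.62
tool_pos: [0.4903, -0.1581, 0.2987]
tool_rot: [180.0, 0.0, -15.0]
force: [-0.7, -0.6, -0.2]
grip_width: 0.0004
grasp_force: 0.0
```

Contact is gone and the lever is up. I come away, moving straight up and then back towards the robot, and check.

step_arm --steps '[0, 0, 0, -10, 0, 0, 0, 0, -25, 0, 0, 0, 0, -40, 0, 0, 0, 0, -40, 0, 0, 0, 0, -20, 0, 0, 0, 40, 0, 0, 0, 0, 40, 0, 0, 0, 0, 40, 0, 0, 0, 0, 0, 0, 0, 0, 0, 0, 0, 0, 0, 0, 0, 0, 0]'

```text
time_s: 19.0
tool_pos: [0.4599, -0.2725, 0.4341]
tool_rot: [-180.0, -0.0, -14.9]
force: [-0.7, -0.8, 0.1]
grip_width: 0.0007
grasp_force: 0.0
```

Run:
```python
from h import *
S=env.read_camera("scene")
cv2.imwrite("pics/e.png",np.clip(cv2.resize(S["image"][130:330,140:440],(780,520))[:,:,::-1]*1.3,0,255).astype(np.uint8))
print(env.get_obs()["tool_pos"])
```

```text
[ 0.45987192 -0.27258841  0.43406796]
```

View pics/e.png

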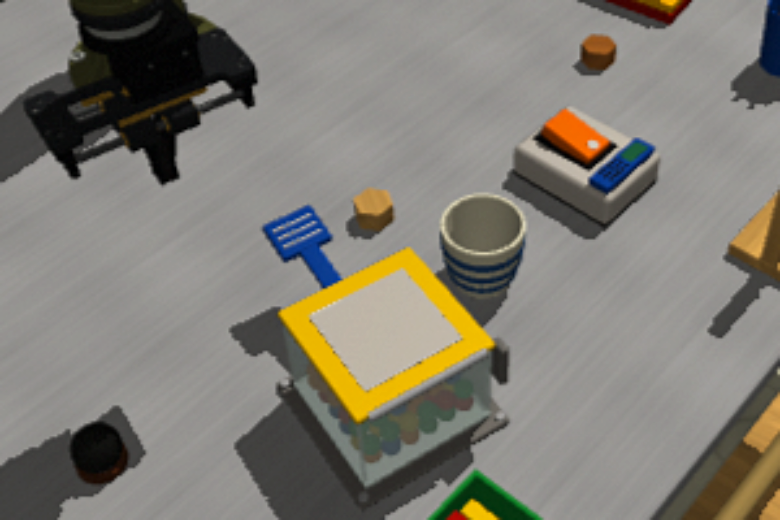

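The lid is closed, the lever is up, the rocker is on, and the blocks, ball and pot are in place. The gripper is clear of everything.

```bash
python3 -c "
from cell import env
print(env.sign_off())"
```

```text
the job is handed in; nothing more can be done
None
```

The job is handed in at about 19 s: the counter is on, the lid was held fully open for about 3 s and then eased shut, the arm is clear, and the final picture shows nothing else moved.

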